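# Moisture check of a batch of wooden blanks

### The job

Log the moisture of the ringed wooden blanks on the bench: press the logger's plunger fully down and let it up to open the batch, take the probe from its holder, and touch its sprung tip first on the middle of the logger's steel reference pad, then in the middle of the ring on every blank, from the longest blank to the shortest, and at last on the reference pad once more, each time pressing gently until the tip has sunk in about halfway and holding it there for half a second. Then stand the probe back in its holder, fully home, let go, and press the plunger fully down and release it once more to close the batch; leave the blanks lying flat about where they are and everything else alone.

Things in the scene. Friction and masses are not known exactly. Their poses are not given: they have to be found in the camera images.
- plunger_top (a point): Centre of the top of the logger's plunger: a black mushroom head, 34 mm across and 8 mm thick, on a steel stem; its top stands 26 mm above the logger's top face (76 mm above the bench) when up.
- plunger (a joint): How far the plunger is pressed down, in m: 0 up, 0.012 at its stop. A spring returns it (2 N to start, 7 N at the stop).
- logger: Moisture logger fixed to the bench: grey box 110 (x) x 130 (y) x 50 high, origin at the centre of its underside. On its top, at (-20, +35) mm, the steel reference pad; at (-20, -35) mm the plunger; a dark display along the +x edge.
- ref_pad (a point): Centre (black dot) of the top of the reference pad on the logger: a round steel disc 28 mm across and 4 mm thick; its top is 54 mm above the bench.
- holder_top (a point): Probe holder fixed to the bench: dark wooden block 85 x 85 x 75 mm high with one upright through-bore of 26 mm in its middle. This point is the centre of the bore's mouth, level with the block's top, 75 mm above the bench.
- probe: Hand probe (170 g) upright in the holder, z up. Origin on its axis at the underside of its black round flange (42 mm across, 10 thick), which rests on the holder's top. Above: square grey handle 26 x 26 mm, faces along x and y, 10 to 95 mm above the origin. Below: steel nose 18 mm thick (12 at its end) to 50 mm below, then the sprung 6 mm tip, ending 64 mm below.
- probe_tip (a joint): How far the probe's sprung tip is pushed into the nose, in m: 0 out, 0.009 fully in (1.5 N to start, 6 N fully in).
- tip_point (a point): The very end of the probe's tip: on the probe's axis, 64 mm below its origin when out.
- blank_a: Loose wooden blank, the longest of the five kinds (130 x 42 x 26 mm high, long side along its x), dark wax on its ends. Origin at the centre of its underside. May be absent.
- blank_a_ring (a point): Centre (dot) of the black ring, 22 mm across outside and 16 mm inside, drawn on top of blank_a, 43 mm from the middle towards its -x end, 26 mm above its underside.
- blank_b: Loose wooden blank, the second longest of the five kinds (110 x 36 x 14 mm high, long side along its x), dark wax on its ends. Origin at the centre of its underside. May be absent.
- blank_b_ring (a point): Centre (dot) of the black ring, 22 mm across outside and 16 mm inside, drawn on top of blank_b, 33 mm from the middle towards its -x end, 14 mm above its underside.
- blank_c: Loose wooden blank, the middle-length of the five kinds (90 x 44 x 34 mm high, long side along its x), dark wax on its ends. Origin at the centre of its underside. May be absent.
- blank_c_ring (a point): Centre (dot) of the black ring, 22 mm across outside and 16 mm inside, drawn on top of blank_c, 23 mm from the middle towards its -x end, 34 mm above its underside.
- blank_d: Loose wooden blank, the second shortest of the five kinds (70 x 44 x 22 mm high, long side along its x), dark wax on its ends. Origin at the centre of its underside. May be absent.
- blank_d_ring (a point): Centre (dot) of the black ring, 22 mm across outside and 16 mm inside, drawn on top of blank_d, 13 mm from the middle towards its -x end, 22 mm above its underside.
- blank_e: Loose wooden blank, the shortest of the five kinds (50 x 40 x 30 mm high, long side along its x), dark wax on its ends. Origin at the centre of its underside. May be absent.
- blank_e_ring (a point): Centre (dot) of the black ring, 22 mm across outside and 16 mm inside, drawn on top of blank_e, in the middle, 30 mm above its underside.
- sanding_block: Cork sanding block 95 x 50 x 28 mm without a ring, lying among the blanks. A bystander. Origin at its underside or middle.
- jar: Empty glass jar, 70 mm across, 90 mm high. A bystander. Origin at its underside or middle.
- glue: Yellow glue bottle, 56 mm across, 130 mm high. A bystander. Origin at its underside or middle.
- driver: Screwdriver, 200 mm long. A bystander. Origin at its underside or middle.
- mallet: Hammer lying on the bench. A bystander. Origin at its underside or middle.
- plane: Hand plane, 170 x 50 mm, 80 mm high. A bystander. Origin at its underside or middle.
Mind the look-alikes: they are no part of the job. Leave any yellow look-alike of the blank_e alone.

How it is judged:
By the outcome, as a careful person would: the job done as asked, in the order asked, and still so for the second after the job is handed in, with the robot touching nothing.
Of blank_a, blank_b, blank_c, blank_d, blank_e only 3 to 5 are there at a start; the rules pass over those that are not, and their reading is None.
At some moment in a run one of blank_a, blank_b, blank_c, blank_d, blank_e may be knocked a few centimetres aside while the robot is not near it.
It also fails if it takes over 192 s, if anything falls off the work surface, if the arm or the gripper's body presses on something with over 40 N, if the wrist force passes 120 N, or if a joint passes its speed limit or range.

### The arm

A 6-joint arm with a two-finger parallel gripper is mounted at the origin on the work surface. World frame = base frame: x ahead of the robot, y to its left, z up, the work surface at z = 0. Lengths are in m, angles in rad, forces in N, time in s.
With the tool pointing down it reaches from about 0.25 to 0.725 m from the base axis. Payload 4 kg.
Tool frame: the origin (TCP) lies at the very end of the fingers, on their centre line; the grasp point (between the pads) lies 19 mm behind it; z points along the fingers, y is the line along which they close (so a half turn about z gives the same grasp; the last joint's range is limited). The gripper opens to 85 mm and grips with 20 to 120 N. Pads are 22 mm wide; open, the fingers measure 114 mm over their backs; the gripper's body (76 mm by 85 mm) begins 54 mm behind the grasp point. The pads swing forward as they close: fully open they stand 13 mm farther back than shut.
Start: joints at [1.317, 0.241, 0.005, 1.335, 0, 1.571], TCP at [0.126, 0.484, 0.231] pointing down, gripper open.
Joint ranges: [-2.72, 2.72], [-1.05, 1.87], [-1.09, 1.28], [-1.99, 2.15], [-1.42, 1.44], [-3.14, 3.14]. Speed limits (rad/s): [2.79, 2.79, 3.14, 3.14, 3.14, 3.14].

### API

Orientations are given as a unit quaternion [x, y, z, w].
In Python, from workcell import * gives the robot as it stands. The module is installed in compiled form; this text tells all that it offers.
- The arm moves only by the tool send_rows, never from a script. Its argument "steps" is text: rows parted by semicolons, each of 7 numbers parted by spaces: the opening, from -1 (shut) to 1 (fully open), then the shift along the world's x, y, z in m, then the turn, a rotation vector about the world's x, y, z in rad. A call has exactly 5 rows; each row shifts and turns the commanded pose from where the row before left it; what a row does not reach is not made up. A row lasts 1/12 s, in which the tool goes at most 41.7 mm and 7.16 degrees, less where a joint would pass 70% of its speed; a pose out of reach is approached as far as the arm can. A call is refused whole if a number of a shift passes 0.0417 or a number of a turn 0.125, either way. A call with a gripper value outside its range is refused whole. The fingers move at their own pace and stop on an object; the grip force is fixed at half the most. Time passes only in rows, so rows that do not move let the fingers close, or fill a call up. It gives the time, the measured TCP pose, the force, the opening and the grip force at its end, in the units of the state.
- get_obs(): the state, without advancing time (a new reading comes with each control period).
- camera(name): name is "side" or "top"; returns a dict with "frame" (480x640x3 uint8, red, green, blue), "range_z" (480x640 float32, m along the optical axis (not along the pixel's ray), 0 where there is no reading), "camera_matrix" (3x3 intrinsics, pixels), "k1" (the pictures are not rectified: a ray, as slopes to the right and down, at radius r is drawn at 1 + k1 r^2 times it, then the intrinsics apply), "extrinsics" (4x4, takes a point from world to camera coordinates). Camera axes: x right, y down, z forward; pixel columns grow to the right and rows downward; lengths in m; the calibration is good to about 2 mm. A picture is of the moment at which its call begins.
- job_done(): hands the job in; it is judged then, once.
The state is a dict: "clock": time; "joint_pos": joint angles; "joint_vel": joint speeds; "tau": joint torques, N m; "eef_pos": TCP position; "tool_rot": TCP orientation; "ft_force": force on the tool from outside, world axes, zero at the start; "ft_torque": the same for the moment, N m; "grip_width": finger opening in m; "grasp_force": force on a finger pad.
Only numpy, scipy, OpenCV 4.12 (cv2) and the standard library are available. Lean on these libraries where they do the work, as an engineer would, in place of code of your own. Each camera call takes 0.05 s, during which the arm holds its last target. There are 200 camera calls.

## Working session

There is one attempt and no reset: what is moved stays moved. The work goes in short steps, Python scripts to look and compute and a tool call to move; the robot and the scene stay as the last step left them, time stands still between calls to the robot, and variables do not carry over. Pictures are saved under pics/ and viewed, at most 14 in all, crops included, and the job is handed in when it is done.

Besides the shell and the picture viewer there is one more tool, called as a command line: name --argument value ..., lists and objects as JSON in quotes. send_rows: Moves the arm, as the interface text tells. Its arguments: {"type":"object","properties":{"steps":{"type":"string"}},"required":["steps"]}

```bash
mkdir -p pics
cat > h.py <<'E'
from workcell import *
import numpy as np, cv2
def snap(n,f=None):
    c=camera(n)
    if f: cv2.imwrite('pics/'+f,c['frame'][:,:,::-1])
    return c
def rays(c,uv):
    uv=np.array(uv,float).reshape(-1,2);K=c['camera_matrix']
    d=np.stack([(uv[:,0]-K[0,2])/K[0,0],(uv[:,1]-K[1,2])/K[1,1]],1)
    s=d.copy()
    for _ in range(20): s=d/(1+c['k1']*(s**2).sum(1,keepdims=True))
    return np.c_[s,np.ones(len(s))]
def onz(c,uv,z):
    E=c['extrinsics'];R=E[:3,:3];t=E[:3,3];o=-R.T@t
    d=rays(c,uv)@R
    return o+d*((z-o[2])/d[:,2:3])
def cloud(c):
    v,u=np.mgrid[:480,:640];r=rays(c,np.c_[u.ravel(),v.ravel()])
    p=r*c['range_z'].reshape(-1,1);E=c['extrinsics']
    w=(p-E[:3,3])@E[:3,:3]; w[c['range_z'].ravel()==0]=np.nan
    return w.reshape(480,640,3)
def proj(c,p):
    E=c['extrinsics'];q=np.atleast_2d(p)@E[:3,:3].T+E[:3,3];s=q[:,:2]/q[:,2:]
    s=s*(1+c['k1']*(s**2).sum(1,keepdims=True));K=c['camera_matrix']
    return s*[K[0,0],K[1,1]]+[K[0,2],K[1,2]]
E
python3 - <<'E'
from h import *
for n in('top','side'):
    c=snap(n,n+'0.png');E=c['extrinsics'];print(n,c['camera_matrix'].round(1).tolist(),c['k1'],(-E[:3,:3].T@E[:3,3]).round(3),E[:3,:3].round(2).tolist())
print(get_obs())
E
```

```text
top [[522.8, 0.0, 329.4], [0.0, 522.8, 241.3], [0.0, 0.0, 1.0]] -0.12889994206611674 [ 0.476 -0.016  1.3  ] [[-0.02, -1.0, -0.01], [-0.99, 0.03, -0.12], [0.12, 0.01, -0.99]]
side [[536.7, 0.0, 322.6], [0.0, 536.7, 235.7], [0.0, 0.0, 1.0]] -0.05155171178883955 [ 0.328 -0.834  0.825] [[0.94, -0.34, 0.0], [-0.22, -0.61, -0.76], [0.26, 0.72, -0.65]]
{'clock': 0.1, 'joint_pos': array([ 1.31697988e+00,  2.41368559e-01,  3.85466057e-03,  1.33523735e+00,
       -6.39370361e-06,  1.57082667e+00]), 'joint_vel': array([ 2.14747388e-03, -2.85108584e-03,  2.40057021e-03, -8.67400387e-04,
       -1.29169244e-03, -6.45302769e-05]), 'tau': array([ 5.22384516e-05, -3.73138118e+01,  2.53009808e+01,  1.08355997e-02,
       -4.82785174e-05,  6.82610874e-06]), 'eef_pos': array([0.12540539, 0.4834155 , 0.23048493]), 'tool_rot': array([ 1.26582829e-01,  9.91955559e-01, -9.70004294e-04, -1.20528968e-04]), 'ft_force': array([0.20908866, 0.85287506, 0.5843815 ]), 'ft_torque': array([ 0.02324054, -0.00204153,  0.05348894]), 'grasp_force': 0.0, 'grip_width': 0.08552256061720143}
```

View pics/top0.png

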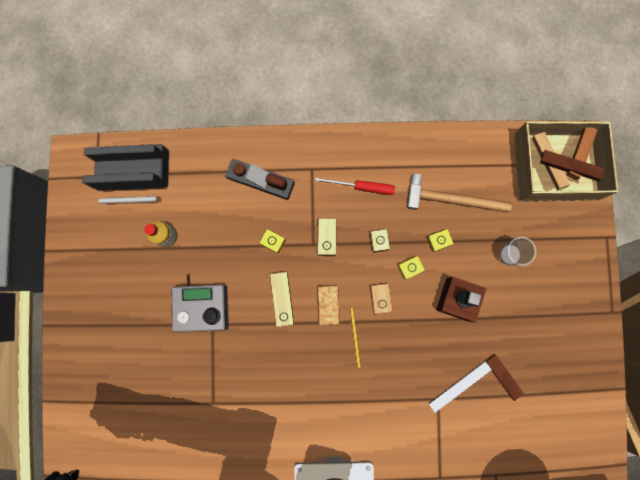

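View pics/side0.png

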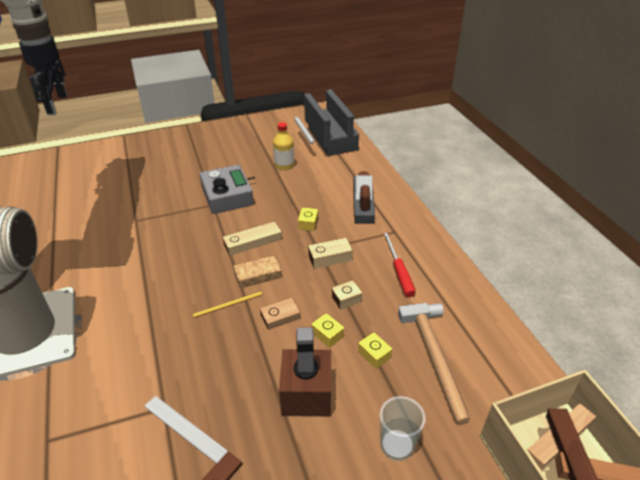

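Run:
```python
from h import *
c=snap('top');f=c['frame'][:,:,::-1]
a=cv2.resize(f[220:340,160:335],None,fx=4.5,fy=4.5,interpolation=cv2.INTER_CUBIC);b=cv2.resize(f[220:340,310:490],None,fx=4.4,fy=4.4,interpolation=cv2.INTER_CUBIC)
cv2.imwrite('pics/ca.png',a);cv2.imwrite('pics/cb.png',b)
W=cloud(c)
m=(W[:,:,2]>0.008)&(W[:,:,0]<0.8)
n,l,s,cc=cv2.connectedComponentsWithStats(m.astype(np.uint8))
for i in range(1,n):
    if s[i,4]<60: continue
    P=W[l==i];top=np.percentile(P[:,2],85);Q=P[P[:,2]>top-.006].astype(np.float32)
    r=cv2.minAreaRect(Q[:,:2]*1000)
    print(s[i].tolist(),'z',round(float(top),4),'c',np.round(r[0],1),'sz',np.round(r[1],1),'ang',round(r[2],1))
```

```text
[517, 164, 101, 37, 2413] z 0.0999 c [ 765.  -598.7] sz [223.2  70.1] ang 89.8
[82, 173, 86, 18, 1188] z 0.1192 c [789.9 499.4] sz [ 20.1 180.4] ang 0.0
[235, 174, 60, 26, 821] z 0.0753 c [789.9 147.6] sz [99.2 25.5] ang 74.2
[408, 175, 104, 37, 1273] z 0.0256 c [ 752.6 -334.3] sz [259.9  84.6] ang 87.4
[316, 178, 79, 17, 493] z 0.0245 c [778.8 -78.6] sz [182.8  24.4] ang 80.6
[98, 197, 60, 7, 333] z 0.0567 c [750.4 498.9] sz [154.5  14.8] ang 89.5
[318, 218, 18, 38, 677] z 0.035 c [649.4   3.5] sz [41.8 89.7] ang 88.6
[144, 221, 33, 26, 632] z 0.1233 c [662.8 411.3] sz [25.7 24.4] ang 9.5
[260, 229, 25, 24, 353] z 0.031 c [642.2 138.5] sz [51.6 39.8] ang 59.5
[371, 229, 19, 23, 357] z 0.0312 c [ 636.7 -127.5] sz [50.8 40.3] ang 6.7
[428, 229, 25, 23, 362] z 0.0311 c [ 633.4 -277. ] sz [39.8 51.8] ang 19.0
[499, 237, 37, 28, 680] z 0.0866 c [ 595.5 -457. ] sz [70.4 64.8] ang 89.2
[399, 256, 25, 24, 343] z 0.031 c [ 566.8 -202.8] sz [40.  50.9] ang 23.3
[270, 272, 24, 55, 942] z 0.0267 c [498.  117.3] sz [130.6  42.4] ang 6.2
[172, 275, 57, 57, 2566] z 0.0524 c [480.1 317. ] sz [110.3 129. ] ang 0.3
[437, 277, 50, 46, 1531] z 0.1068 c [ 486.4 -315.6] sz [29.  26.7] ang 72.6
[371, 284, 22, 31, 532] z 0.0228 c [ 493.2 -126.8] sz [70.6 44. ] ang 5.3
[318, 286, 22, 40, 811] z 0.0287 c [480.6   3.4] sz [95.  49.7] ang 1.3
[486, 355, 38, 45, 466] z 0.0131 c [ 291.2 -425. ] sz [120.1  34.2] ang 36.4
[294, 462, 80, 18, 1008] z 0.0128 c [79.8  0.3] sz [191.3  42.5] ang 88.7
[44, 469, 35, 11, 244] z 0.3153 c [153.9 518.4] sz [13.6 61.9] ang 7.5
```

View pics/ca.png

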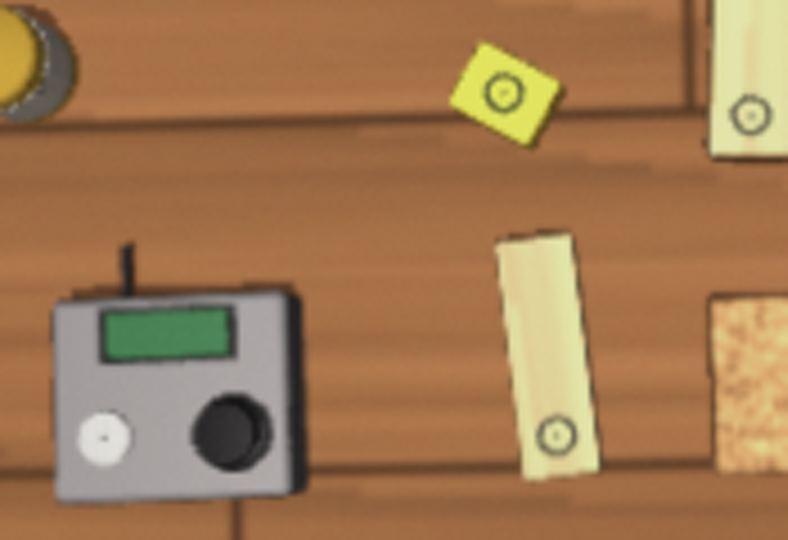

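View pics/cb.png

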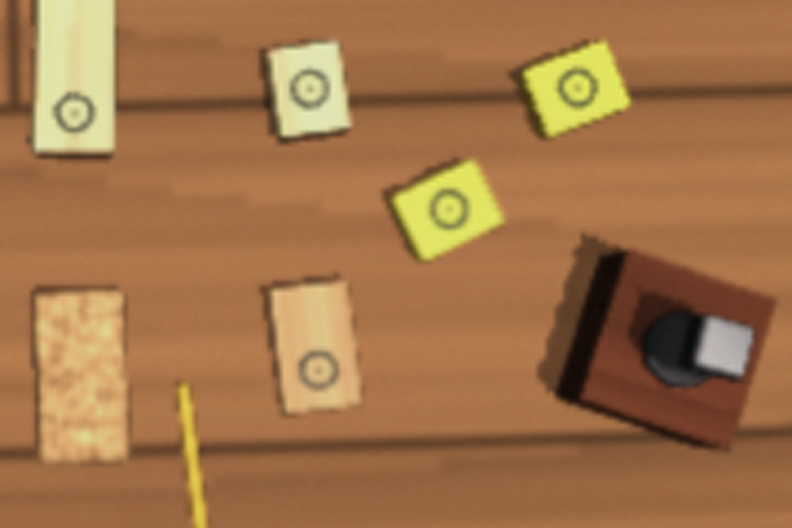

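Run:
```python
from h import *
ct=snap('top');cs=snap('side')
U=lambda x,y,s,ox,oy:((x+.5)/s-.5+ox,(y+.5)/s-.5+oy)
pts={'a':(U(556,435,4.5,160,220),.026),'c':(U(74,113,4.4,310,220),.034),'d':(U(318,370,4.4,310,220),.022),'e':(U(310,89,4.4,310,220),.030),'pad':(U(104,438,4.5,160,220),.054),'pl':(U(229,431,4.5,160,220),.076)}
for k,(uv,z) in pts.items():
    p=onz(ct,uv,z)[0];print(k,p.round(4),'side px',proj(cs,p).round(1)[0])
for n,c in(('top',ct),('side',cs)):
    W=cloud(c)
    b=(abs(W[:,:,0]-.487)<.09)&(abs(W[:,:,1]+.31)<.09)
    for lo,hi in((.16,.18),(.072,.079)):
        Q=W[b&(W[:,:,2]>lo)&(W[:,:,2]<hi)].astype(np.float32)
        r=cv2.minAreaRect(Q[:,:2]*1000);print(n,lo,len(Q),Q[:,2].mean(),np.round(r[0],1),np.round(r[1],1),round(r[2],1))
    b=(abs(W[:,:,0]-.46)<.04)&(abs(W[:,:,1]-.282)<.04)&(W[:,:,2]>.069)&(W[:,:,2]<.08);Q=W[b];print('pl',len(Q),(Q.min(0)+Q.max(0))/2,np.median(Q[:,2]))
f=cs['frame'][:,:,::-1]
a=cv2.resize(f[160:430,195:375],None,fx=2.2,fy=2.2,interpolation=cv2.INTER_CUBIC)
b=cv2.resize(f[220:340,220:370],None,fx=4.9,fy=4.9,interpolation=cv2.INTER_CUBIC)
for k,(uv,z) in pts.items():
    q=(proj(cs,onz(ct,uv,z))[0]+.5-[195,160])*2.2-.5
    cv2.drawMarker(a,tuple(int(round(v)) for v in q),(0,0,255),cv2.MARKER_CROSS,7,1)
cv2.imwrite('pics/sa.png',a)
```

```text
a [0.4563 0.1131 0.026 ] side px [235.3 239. ]
c [0.6259 0.0041 0.034 ] side px [320.9 249.6]
d [ 0.4809 -0.1272  0.022 ] side px [274.4 311.8]
e [ 0.6365 -0.1275  0.03  ] side px [347.3 290. ]
pad [0.4591 0.3526 0.054 ] side px [214.9 173.9]
pl [0.4621 0.2794 0.076 ] side px [220.6 181.7]
top 0.16 157 0.16783382 [ 486.5 -315.7] [28.4 26.7] 73.7
top 0.072 681 0.07435308 [ 487.  -316.1] [86.9 86.4] 69.0
pl 160 [0.46074588 0.28262026 0.07439617] 0.0743219364382941
side 0.16 281 0.16882445 [ 484.3 -316.7] [27.8 26.7] 72.6
side 0.072 1601 0.07529987 [ 483.5 -315.9] [88.7 84. ] 69.6
pl 109 [0.45794272 0.2835593  0.07475393] 0.07683787389746902
```

View pics/sa.png

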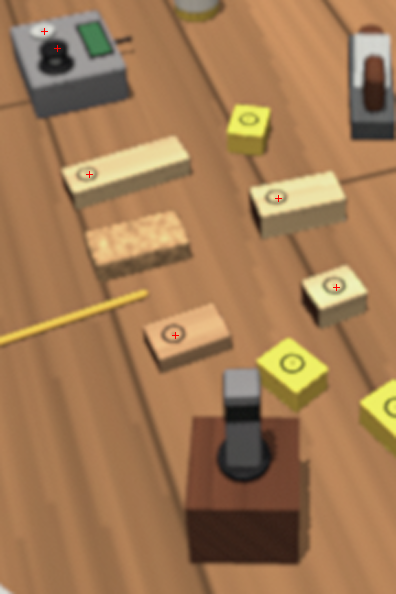

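send_rows --steps "-1 0.0334 -0.0202 0 0 0 0;-1 0.0334 -0.0202 0 0 0 0;-1 0.0334 -0.0202 0 0 0 0;-1 0.0334 -0.0202 0 0 0 0;-1 0.0334 -0.0202 0 0 0 0"

```text
clock: 0.67
eef_pos: [0.2936, 0.3819, 0.2313]
tool_rot: [0.126, 0.992, 0.0, 0.0]
ft_force: [0.4, 0.3, -0.1]
grip_width: 0.0256
grasp_force: 0.0
```

send_rows --steps "-1 0.0334 -0.0202 0 0 0 0;-1 0.0334 -0.0202 0 0 0 0;-1 0.0334 -0.0202 0 0 0 0;-1 0.0334 -0.0202 0 0 0 0;-1 0.0334 -0.0202 0 0 0 0"

```text
clock: 1.08
eef_pos: [0.461, 0.2806, 0.2313]
tool_rot: [0.127, 0.992, 0.0, -0.0]
ft_force: [0.2, 0.7, 0.1]
grip_width: -0.0004
grasp_force: 0.0
```

send_rows --steps "-1 0 0 -0.04 0 0 0;-1 0 0 -0.04 0 0 0;-1 0 0 -0.04 0 0 0;-1 0 0 -0.02 0 0 0;-1 0 0 0 0 0 0"

```text
clock: 1.5
eef_pos: [0.4556, 0.2792, 0.0856]
tool_rot: [0.127, 0.992, -0.004, -0.005]
ft_force: [-0.6, -0.0, 0.1]
grip_width: 0.0
grasp_force: 0.0
```

send_rows --steps "-1 0 0 0 0 0 0;-1 0 0 0 0 0 0;-1 0 0 0 0 0 0;-1 0 0 0 0 0 0;-1 0 0 0 0 0 0"

```text
clock: 1.92
eef_pos: [0.4606, 0.2828, 0.0931]
tool_rot: [0.126, 0.992, 0.001, 0.001]
ft_force: [1.0, -0.3, -0.5]
grip_width: -0.0003
grasp_force: 0.0
```

Run:
```python
from h import *
o=get_obs();print(o['eef_pos'],o['ft_force'])
c=snap('side');f=c['frame'][:,:,::-1]
cv2.imwrite('pics/p1.png',cv2.resize(f[100:220,150:300],None,fx=4.5,fy=4.5,interpolation=cv2.INTER_CUBIC))
```

```text
[0.46056828 0.28276563 0.09312267] [ 1.03810044 -0.27693044 -0.51734607]
```

View pics/p1.png

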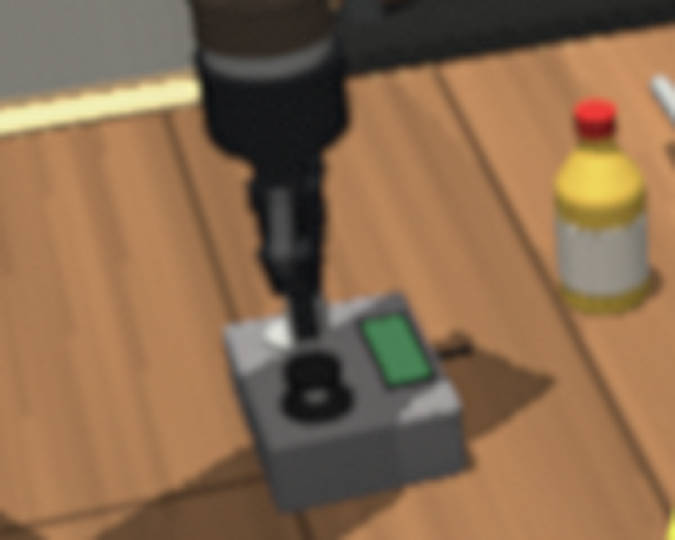

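send_rows --steps "-1 0 0 -0.007 0 0 0;-1 0 0 -0.007 0 0 0;-1 0 0 -0.006 0 0 0;-1 0 0 -0.006 0 0 0;-1 0 0 -0.003 0 0 0"

```text
clock: 2.38
eef_pos: [0.46, 0.2823, 0.0637]
tool_rot: [0.127, 0.992, 0.001, 0.001]
ft_force: [-7.5, -4.5, 32.1]
grip_width: 0.0001
grasp_force: 16.4
```

send_rows --steps "-1 0 0 0 0 0 0;-1 0 0 0 0 0 0;-1 0 0 0 0 0 0;-1 0 0 0 0 0 0;-1 0 0 0 0 0 0"

```text
clock: 2.8
eef_pos: [0.4599, 0.2822, 0.064]
tool_rot: [0.127, 0.992, 0.001, 0.001]
ft_force: [-3.1, -1.8, 14.3]
grip_width: 0.0001
grasp_force: 7.2
```

send_rows --steps "-1 0 0 0.01 0 0 0;-1 0 0 0.03 0 0 0;-1 0 0 0.04 0 0 0;-1 0 0 0.04 0 0 0;-1 0 0 0.04 0 0 0"

```text
clock: 3.22
eef_pos: [0.4587, 0.2814, 0.2227]
tool_rot: [0.127, 0.992, -0.001, -0.001]
ft_force: [1.1, 0.2, -0.0]
grip_width: 0.0001
grasp_force: 0.0
```

send_rows --steps "1 0.0016 -0.0374 0.002 0 0 -0.042;1 0.0016 -0.0374 0.002 0 0 0;1 0.0016 -0.0374 0.002 0 0 0;1 0.0016 -0.0374 0.002 0 0 0;1 0.0016 -0.0374 0.002 0 0 0"

```text
clock: 3.63
eef_pos: [0.4669, 0.0934, 0.2315]
tool_rot: [0.147, 0.989, -0.0, -0.001]
ft_force: [0.5, -0.3, -0.5]
grip_width: 0.0605
grasp_force: 0.0
```

send_rows --steps "1 0.0016 -0.0374 0 0 0 0;1 0.0016 -0.0374 0 0 0 0;1 0.0016 -0.0374 0 0 0 0;1 0.0016 -0.0374 0 0 0 0;1 0.0016 -0.0374 0 0 0 0"

```text
clock: 4.05
eef_pos: [0.4748, -0.0938, 0.2314]
tool_rot: [0.147, 0.989, 0.0, -0.001]
ft_force: [0.3, 0.9, 0.1]
grip_width: 0.0852
grasp_force: 0.0
```

send_rows --steps "1 0.0016 -0.0374 0 0 0 0;1 0.0016 -0.0374 0 0 0 0;1 0.0016 -0.0374 0 0 0 0;1 0.0016 -0.0374 0 0 0 0;1 0.0016 -0.0374 0 0 0 0"

```text
clock: 4.47
eef_pos: [0.4829, -0.2807, 0.2312]
tool_rot: [0.147, 0.989, 0.0, -0.001]
ft_force: [0.4, -0.3, -0.0]
grip_width: 0.0856
grasp_force: 0.0
```

send_rows --steps "1 0.0016 -0.0374 0 0 0 0;1 0 0 0 0 0 0;1 0 0 0 0 0 0;1 0 0 0 0 0 0;1 0 0 0 0 0 0"

```text
clock: 4.88
eef_pos: [0.4849, -0.3151, 0.2318]
tool_rot: [0.147, 0.989, 0.0, -0.001]
ft_force: [0.0, -0.1, -0.1]
grip_width: 0.0853
grasp_force: 0.0
```

Run:
```python
from h import *
from scipy.spatial.transform import Rotation as R
o=get_obs();print(o['eef_pos'],R.from_quat(o['tool_rot']).as_matrix().round(3).tolist(),o['joint_pos'].round(2))
c=snap('side','s2.png')
W=cloud(c)
for k,(x,y,z) in dict(a=(.498,.117,.026),c=(.649,.0035,.034),d=(.493,-.127,.022),e=(.637,-.1275,.030)).items():
    b=(abs(W[:,:,0]-x)<.1)&(abs(W[:,:,1]-y)<.06)&(abs(W[:,:,2]-z)<.006)
    n,l,s,cc=cv2.connectedComponentsWithStats(b.astype(np.uint8))
    i=1+np.argmax(s[1:,4]);Q=W[l==i].astype(np.float32);r=cv2.minAreaRect(Q[:,:2]*1000)
    print(k,np.round(r[0],1),np.round(r[1],1),round(r[2],1))
```

```text
[ 0.48493814 -0.31513932  0.23178034] [[-0.957, 0.29, -0.001], [0.29, 0.957, 0.001], [0.001, 0.001, -1.0]] [-0.58  0.4   0.23  1.4   0.   -0.28]
a [491.2 116.7] [122.1  48.5] 5.5
c [648.7   3.3] [49.3 87.7] 87.5
d [ 491.4 -125.9] [70.9 46.7] 6.4
e [ 635.4 -127.3] [53.7 42. ] 7.0
```

View pics/s2.png

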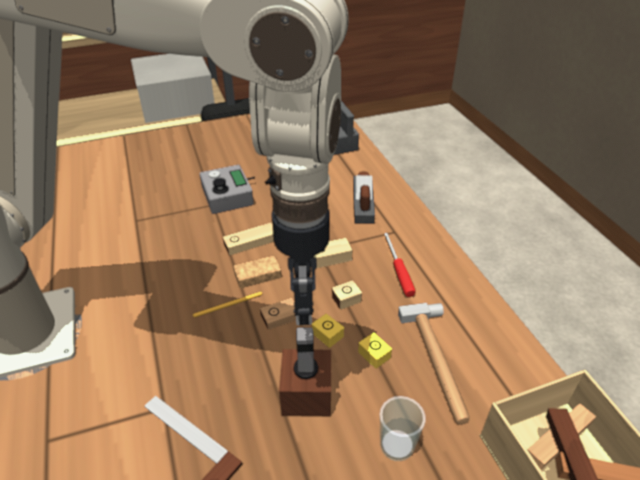

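send_rows --steps "1 0 0 -0.03 0 0 0;1 0 0 -0.035 0 0 0;1 0 0 -0.03 0 0 0;1 0 0 -0.02 0 0 0;1 0 0 -0.005 0 0 0"

```text
clock: 5.35
eef_pos: [0.4829, -0.3133, 0.1084]
tool_rot: [0.146, 0.989, 0.002, -0.003]
ft_force: [-1.2, -0.2, 0.1]
grip_width: 0.0854
grasp_force: 0.0
```

send_rows --steps "-1 0 0 0 0 0 0;-1 0 0 0 0 0 0;-1 0 0 0 0 0 0;-1 0 0 0 0 0 0;-1 0 0 0 0 0 0"

```text
clock: 5.77
eef_pos: [0.4861, -0.317, 0.114]
tool_rot: [0.147, 0.989, -0.001, 0.001]
ft_force: [-0.0, -0.2, 17.9]
grip_width: 0.0258
grasp_force: 20.8
```

send_rows --steps "-1 0 0 0 0 0 0;-1 0 0 0 0 0 0;-1 0 0 0 0 0 0;-1 0 0 0 0 0 0;-1 0 0 0 0 0 0"

```text
clock: 6.18
eef_pos: [0.4862, -0.3171, 0.1142]
tool_rot: [0.147, 0.989, -0.001, 0.002]
ft_force: [0.4, 0.2, 6.8]
grip_width: 0.0256
grasp_force: 59.8
```

send_rows --steps "-1 0 0 0.01 0 0 0;-1 0 0 0.02 0 0 0;-1 0 0 0.03 0 0 0;-1 0 0 0.03 0 0 0;-1 0 0 0.02 0 0 0"

```text
clock: 6.6
eef_pos: [0.4853, -0.3167, 0.2252]
tool_rot: [0.147, 0.989, -0.0, 0.001]
ft_force: [0.9, -0.1, -2.1]
grip_width: 0.0256
grasp_force: 59.1
```

send_rows --steps "-1 0 0 0 0 0 0;-1 0 0 0 0 0 0;-1 0 0 0 0 0 0;-1 0 0 0 0 0 0;-1 0 0 0 0 0 0"

```text
clock: 7.02
eef_pos: [0.4841, -0.3158, 0.2202]
tool_rot: [0.147, 0.989, 0.001, -0.002]
ft_force: [0.5, -0.4, -2.1]
grip_width: 0.025
grasp_force: 59.3
```

Run:
```python
from h import *
from scipy.spatial.transform import Rotation as R
o=get_obs();print(o['eef_pos'],o['ft_force'],R.from_quat(o['tool_rot']).as_matrix().round(4).tolist())
c=snap('side');f=c['frame'][:,:,::-1]
g=cv2.resize(f[250:390,240:380],None,fx=4.2,fy=4.2,interpolation=cv2.INTER_CUBIC)
e=o['eef_pos']
for z in (.1032,.0392+.05,.0392):
    q=(proj(c,e-[0,0,z])[0]+.5-[240,250])*4.2-.5;print(z,q)
    cv2.drawMarker(g,tuple(int(round(v)) for v in q),(0,0,255),cv2.MARKER_CROSS,9,1)
cv2.imwrite('pics/s3.png',g)
```

```text
[ 0.48413833 -0.31580219  0.22022259] [ 0.47524627 -0.35956034 -2.08883705] [[-0.9565, 0.2916, -0.0034], [0.2916, 0.9566, 0.0022], [0.0039, 0.0011, -1.0]]
0.1032 [273.64943189 439.45120825]
0.0892 [272.87787709 416.84963608]
0.0392 [269.98927635 331.97739413]
```

View pics/s3.png

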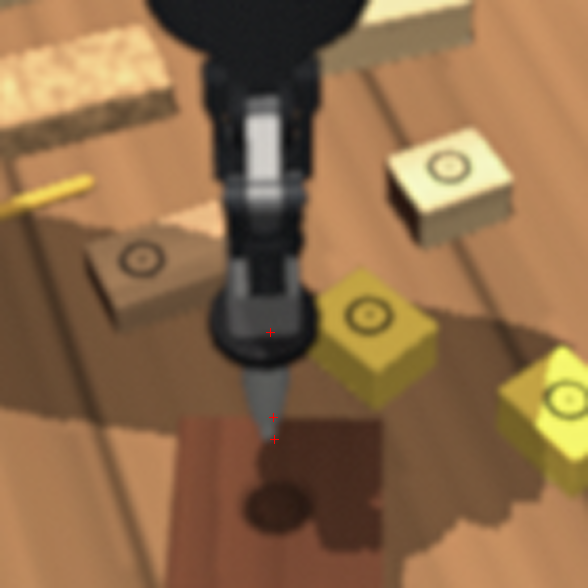

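send_rows --steps "-1 -0.0015 0.03 0 0 0 0;-1 -0.0015 0.0375 0 0 0 0;-1 -0.0015 0.0375 0 0 0 0;-1 -0.0015 0.0375 0 0 0 0;-1 -0.0015 0.0375 0 0 0 0"

```text
clock: 7.48
eef_pos: [0.4768, -0.1349, 0.2215]
tool_rot: [0.148, 0.989, 0.0, -0.001]
ft_force: [1.3, 1.2, -2.9]
grip_width: 0.0253
grasp_force: 59.6
```

send_rows --steps "-1 -0.0015 0.0375 0 0 0 0;-1 -0.0015 0.0375 0 0 0 0;-1 -0.0015 0.0375 0 0 0 0;-1 -0.0015 0.0375 0 0 0 0;-1 -0.0015 0.0375 0 0 0 0"

```text
clock: 7.9
eef_pos: [0.4693, 0.0527, 0.2218]
tool_rot: [0.147, 0.989, -0.0, -0.0]
ft_force: [1.2, -0.5, -2.7]
grip_width: 0.0254
grasp_force: 59.6
```

send_rows --steps "-1 -0.0015 0.0375 0 0 0 0;-1 -0.0015 0.0375 0 0 0 0;-1 -0.0015 0.0375 0 0 0 0;-1 -0.0015 0.0375 0 0 0 0;-1 -0.0015 0.0375 0 0 0 0"

```text
clock: 8.32
eef_pos: [0.4618, 0.2402, 0.2216]
tool_rot: [0.147, 0.989, -0.0, -0.0]
ft_force: [1.0, 0.3, -0.9]
grip_width: 0.0253
grasp_force: 59.6
```

send_rows --steps "-1 -0.0015 0.0375 0 0 0 0;-1 -0.0015 0.0375 0 0 0 0;-1 -0.0015 0.0375 0 0 0 0;-1 0 0.0009 -0.03 0 0 0;-1 0 0 -0.015 0 0 0"

```text
clock: 8.73
eef_pos: [0.4571, 0.3544, 0.1746]
tool_rot: [0.145, 0.989, -0.0, -0.001]
ft_force: [-1.0, -0.7, -3.5]
grip_width: 0.0254
grasp_force: 60.0
```

send_rows --steps "-1 0 0 0 0 0 0;-1 0 0 0 0 0 0;-1 0 0 0 0 0 0;-1 0 0 0 0 0 0;-1 0 0 0 0 0 0"

```text
clock: 9.15
eef_pos: [0.4591, 0.352, 0.1789]
tool_rot: [0.148, 0.989, 0.001, 0.001]
ft_force: [0.3, -0.3, -1.8]
grip_width: 0.0254
grasp_force: 60.0
```

```bash
cat > hov.py <<'E'
from h import *
import sys
x,y,z,fn=*map(float,sys.argv[1:4]),sys.argv[4]
o=get_obs();e=o['eef_pos'];print(e,o['ft_force'])
c=snap('side');f=c['frame'][:,:,::-1]
p0=proj(c,[x,y,z])[0].astype(int)-[50,60]
g=cv2.resize(f[p0[1]:p0[1]+100,p0[0]:p0[0]+100],None,fx=5.5,fy=5.5,interpolation=cv2.INTER_CUBIC)
for p,col in((e-[0,0,.1032],(0,0,255)),([x,y,z],(0,255,0))):
    q=(proj(c,p)[0]+.5-p0)*5.5-.5;print(q.round())
    cv2.drawMarker(g,tuple(int(round(v)) for v in q),col,cv2.MARKER_CROSS,9,1)
cv2.imwrite('pics/'+fn,g)
E
python3 hov.py .459 .352 .054 h1.png
```

```text
[0.45907939 0.35202882 0.17891129] [ 0.28356128 -0.27938021 -1.82637078]
[276. 293.]
[282. 332.]
```

View pics/h1.png

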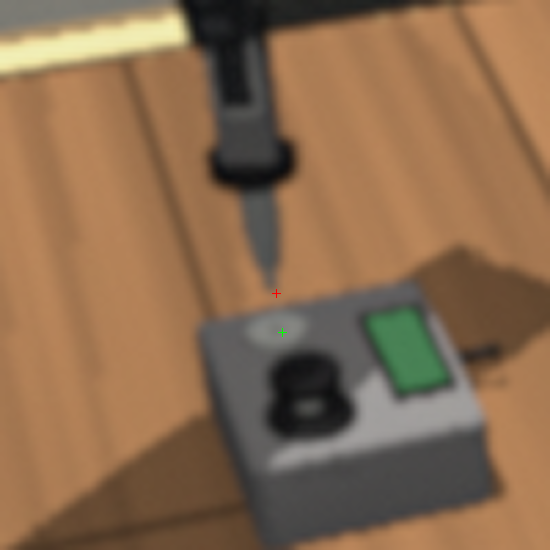

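send_rows --steps "-1 0 0 -0.005 0 0 0;-1 0 0 -0.005 0 0 0;-1 0 0 -0.004 0 0 0;-1 0 0 -0.003 0 0 0;-1 0 0 -0.002 0 0 0"

```text
clock: 9.62
eef_pos: [0.4578, 0.3517, 0.1574]
tool_rot: [0.147, 0.989, -0.0, -0.0]
ft_force: [-0.6, -0.1, -2.8]
grip_width: 0.0255
grasp_force: 60.1
```

send_rows --steps "-1 0 0 -0.002 0 0 0;-1 0 0 -0.001 0 0 0;-1 0 0 -0.001 0 0 0;-1 0 0 0 0 0 0;-1 0 0 0 0 0 0"

```text
clock: 10.03
eef_pos: [0.458, 0.3518, 0.1546]
tool_rot: [0.147, 0.989, -0.0, -0.0]
ft_force: [-2.0, -1.0, 0.9]
grip_width: 0.0253
grasp_force: 60.5
```

send_rows --steps "-1 0 0 -0.001 0 0 0;-1 0 0 -0.0015 0 0 0;-1 0 0 0 0 0 0;-1 0 0 0 0 0 0;-1 0 0 0 0 0 0"

```text
clock: 10.45
eef_pos: [0.4581, 0.352, 0.152]
tool_rot: [0.147, 0.989, 0.0, 0.0]
ft_force: [-1.8, -1.7, 1.4]
grip_width: 0.0254
grasp_force: 60.7
```

send_rows --steps "-1 0 0 0 0 0 0;-1 0 0 0 0 0 0;-1 0 0 0 0 0 0;-1 0 0 0 0 0 0;-1 0 0 0 0 0 0"

```text
clock: 10.87
eef_pos: [0.4581, 0.352, 0.1518]
tool_rot: [0.147, 0.989, -0.0, 0.0]
ft_force: [-1.4, -1.5, 2.5]
grip_width: 0.0253
grasp_force: 60.7
```

send_rows --steps "-1 0 0 0 0 0 0;-1 0 0 0 0 0 0;-1 0 0 0 0 0 0;-1 0 0 0 0 0 0;-1 0 0 0 0 0 0"

```text
clock: 11.28
eef_pos: [0.4582, 0.352, 0.1518]
tool_rot: [0.147, 0.989, 0.0, 0.0]
ft_force: [-1.4, -2.0, 1.8]
grip_width: 0.0255
grasp_force: 60.7
```

send_rows --steps "-1 0 0 0.005 0 0 0;-1 0 0 0.015 0 0 0;-1 0 0 0.02 0 0 0;-1 0 0 0.015 0 0 0;-1 0 0 0 0 0 0"

```text
clock: 11.7
eef_pos: [0.4601, 0.3536, 0.2104]
tool_rot: [0.147, 0.989, 0.003, 0.003]
ft_force: [0.6, 0.7, -1.4]
grip_width: 0.0253
grasp_force: 60.3
```

```bash
cat > chk.py <<'E'
from h import *
def run(n,off):
    c=snap(n);W=cloud(c)
    m=(W[:,:,2]>0.012)&(W[:,:,2]<.06)&(W[:,:,0]>.38)&(W[:,:,0]<.72)&(abs(W[:,:,1]+.03)<.22)
    k,l,s,_=cv2.connectedComponentsWithStats(m.astype(np.uint8))
    for i in range(1,k):
        if s[i,4]<80: continue
        P=W[l==i];h=np.percentile(P[:,2],80);Q=P[P[:,2]>h-.005].astype(np.float32)
        r=cv2.minAreaRect(Q[:,:2]*1000);print(n,'h',round(float(h),3),'c',np.round(r[0],1),'sz',np.round(r[1],1),'ang',round(r[2],1))
run('top',0)
E
python3 chk.py
```

```text
top h 0.034 c [649.2   3.5] sz [41.7 89.7] ang 88.6
top h 0.03 c [642.4 138.9] sz [51.2 39.9] ang 61.2
top h 0.031 c [ 636.7 -127.6] sz [51.3 39.4] ang 7.7
top h 0.03 c [ 566.7 -202.6] sz [40.  49.5] ang 23.4
top h 0.026 c [498.2 117.4] sz [130.3  42.4] ang 6.0
top h 0.022 c [ 493.3 -126.7] sz [70.7 44.3] ang 5.1
top h 0.028 c [480.4   3.3] sz [95.4 49.8] ang 1.0
```

send_rows --steps "-1 -0.001 -0.034 0 0 0 0;-1 -0.001 -0.034 0 0 0 0;-1 -0.001 -0.034 0 0 0 0;-1 0 -0.034 0 0 0 0;-1 0 -0.034 0 0 0 0"

```text
clock: 12.17
eef_pos: [0.4542, 0.1805, 0.2051]
tool_rot: [0.147, 0.989, -0.001, -0.001]
ft_force: [1.2, -0.7, -2.3]
grip_width: 0.0254
grasp_force: 60.3
```

send_rows --steps "-1 0 -0.034 0 0 0 0;-1 0 -0.035 -0.01 0 0 0;-1 0 0 -0.03 0 0 0;-1 0 0 -0.0155 0 0 0;-1 0 0 -0.007 0 0 0"

```text
clock: 12.58
eef_pos: [0.4527, 0.1115, 0.1407]
tool_rot: [0.148, 0.989, -0.001, -0.003]
ft_force: [-0.5, -0.5, -1.8]
grip_width: 0.0256
grasp_force: 60.4
```

send_rows --steps "-1 0 0 0 0 0 0;-1 0 0 0 0 0 0;-1 0 0 0 0 0 0;-1 0 0 0 0 0 0;-1 0 0 0 0 0 0"

```text
clock: 13.0
eef_pos: [0.4559, 0.1136, 0.1453]
tool_rot: [0.147, 0.989, 0.0, 0.001]
ft_force: [0.1, -0.3, -1.8]
grip_width: 0.0253
grasp_force: 60.4
```

```bash
python3 hov.py .456 .113 .026 h2.png
```

```text
[0.4559238  0.11360019 0.14526008] [ 0.08820891 -0.29119317 -1.83929266]
[274. 302.]
[278. 333.]
```

View pics/h2.png

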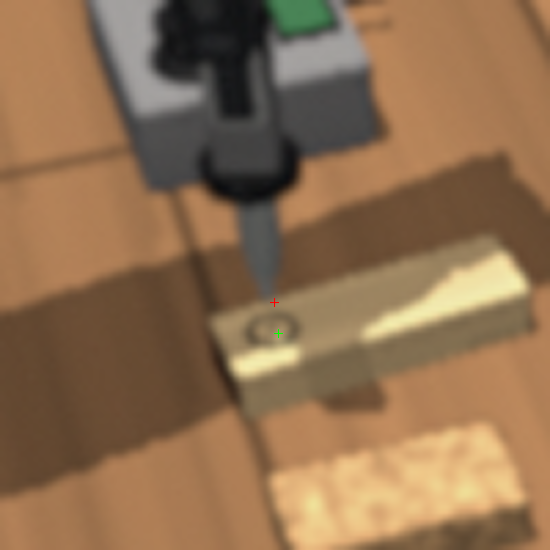

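send_rows --steps "-1 0 0 -0.005 0 0 0;-1 0 0 -0.005 0 0 0;-1 0 0 -0.003 0 0 0;-1 0 0 -0.002 0 0 0;-1 0 0 -0.0015 0 0 0"

```text
clock: 13.47
eef_pos: [0.4548, 0.1129, 0.1274]
tool_rot: [0.147, 0.989, -0.0, -0.0]
ft_force: [-0.8, 0.6, -0.1]
grip_width: 0.0252
grasp_force: 60.8
```

send_rows --steps "-1 0 0 -0.0015 0 0 0;-1 0 0 -0.001 0 0 0;-1 0 0 -0.001 0 0 0;-1 0 0 0 0 0 0;-1 0 0 0 0 0 0"

```text
clock: 13.88
eef_pos: [0.4549, 0.1129, 0.1244]
tool_rot: [0.147, 0.989, -0.0, -0.0]
ft_force: [-2.3, -0.5, 1.3]
grip_width: 0.0255
grasp_force: 61.0
```

send_rows --steps "-1 0 0 0 0 0 0;-1 0 0 0 0 0 0;-1 0 0 0 0 0 0;-1 0 0 0 0 0 0;-1 0 0 0 0 0 0"

```text
clock: 14.3
eef_pos: [0.455, 0.1129, 0.1243]
tool_rot: [0.147, 0.989, -0.0, -0.0]
ft_force: [-1.6, -1.7, 2.3]
grip_width: 0.0253
grasp_force: 61.0
```

send_rows --steps "-1 0 0 0 0 0 0;-1 0 0 0 0 0 0;-1 0 0 0 0 0 0;-1 0 0 0.005 0 0 0;-1 0 0 0.015 0 0 0"

```text
clock: 14.72
eef_pos: [0.4543, 0.1128, 0.1428]
tool_rot: [0.147, 0.989, -0.0, -0.001]
ft_force: [-0.9, 0.3, -2.7]
grip_width: 0.0256
grasp_force: 60.4
```

send_rows --steps "-1 0 0 0.02 0 0 0;-1 0 0 0.02 0 0 0;-1 0 0 0 0 0 0;-1 0 0 0 0 0 0;-1 0 0 0 0 0 0"

```text
clock: 15.13
eef_pos: [0.4551, 0.113, 0.1836]
tool_rot: [0.147, 0.989, 0.0, -0.0]
ft_force: [-0.5, -0.2, -1.7]
grip_width: 0.0256
grasp_force: 60.7
```

```bash
python3 chk.py
```

```text
top h 0.035 c [649.2   3.5] sz [41.8 89.7] ang 88.6
top h 0.03 c [642.  138.5] sz [50.9 39.5] ang 60.6
top h 0.03 c [ 636.5 -127.7] sz [50.7 40. ] ang 6.6
top h 0.03 c [ 566.7 -202.6] sz [39.9 50. ] ang 23.4
top h 0.026 c [506.6 118.1] sz [113.5  41.8] ang 7.0
top h 0.022 c [ 493.2 -126.7] sz [70.5 44. ] ang 5.3
top h 0.028 c [480.2   3.1] sz [94.8 49.4] ang 0.8
```

send_rows --steps "-1 0.0285 -0.0182 0 0 0 0;-1 0.0285 -0.0182 0 0 0 0;-1 0.0285 -0.0182 0 0 0 0;-1 0.0285 -0.0182 0 0 0 0;-1 0.0285 -0.0182 0 0 0 0"

```text
clock: 15.6
eef_pos: [0.5981, 0.0211, 0.1824]
tool_rot: [0.147, 0.989, -0.0, -0.001]
ft_force: [0.3, 0.3, -2.0]
grip_width: 0.0255
grasp_force: 60.6
```

send_rows --steps "-1 0.0285 -0.0182 -0.01 0 0 0;-1 0 0 -0.015 0 0 0;-1 0 0 -0.007 0 0 0;-1 0 0 0 0 0 0;-1 0 0 0 0 0 0"

```text
clock: 16.02
eef_pos: [0.6244, 0.0043, 0.1508]
tool_rot: [0.147, 0.989, -0.0, -0.002]
ft_force: [-0.5, -0.3, -1.0]
grip_width: 0.0253
grasp_force: 60.6
```

send_rows --steps "-1 0 0 0 0 0 0;-1 0 0 0 0 0 0;-1 0 0 0 0 0 0;-1 0 0 0 0 0 0;-1 0 0 0 0 0 0"

```text
clock: 16.43
eef_pos: [0.6263, 0.004, 0.1532]
tool_rot: [0.147, 0.989, 0.0, 0.001]
ft_force: [0.1, 0.5, -2.7]
grip_width: 0.0256
grasp_force: 60.6
```

```bash
python3 hov.py .626 .004 .034 h3.png
```

```text
[0.62627021 0.00404238 0.15316802] [ 0.0537752   0.51421525 -2.72173828]
[283. 306.]
[282. 336.]
```

View pics/h3.png

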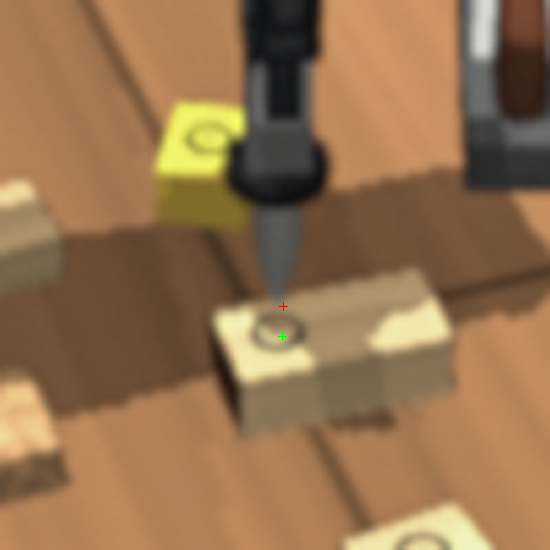

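send_rows --steps "-1 0 0 -0.005 0 0 0;-1 0 0 -0.005 0 0 0;-1 0 0 -0.003 0 0 0;-1 0 0 -0.002 0 0 0;-1 0 0 -0.0015 0 0 0"

```text
clock: 16.9
eef_pos: [0.6257, 0.0037, 0.1353]
tool_rot: [0.147, 0.989, -0.0, -0.001]
ft_force: [-1.1, -0.1, 0.8]
grip_width: 0.0252
grasp_force: 60.8
```

send_rows --steps "-1 0 0 -0.0015 0 0 0;-1 0 0 -0.001 0 0 0;-1 0 0 -0.001 0 0 0;-1 0 0 0 0 0 0;-1 0 0 0 0 0 0"

```text
clock: 17.32
eef_pos: [0.6259, 0.0037, 0.1325]
tool_rot: [0.147, 0.989, -0.0, -0.0]
ft_force: [-1.7, 0.6, 1.8]
grip_width: 0.0253
grasp_force: 61.0
```

send_rows --steps "-1 0 0 0 0 0 0;-1 0 0 0 0 0 0;-1 0 0 0 0 0 0;-1 0 0 0 0 0 0;-1 0 0 0 0 0 0"

```text
clock: 17.73
eef_pos: [0.626, 0.0037, 0.1323]
tool_rot: [0.147, 0.989, -0.0, -0.0]
ft_force: [-3.1, 0.2, 1.6]
grip_width: 0.0251
grasp_force: 61.1
```

send_rows --steps "-1 0 0 0 0 0 0;-1 0 0 0 0 0 0;-1 0 0 0 0 0 0;-1 0 0 0.005 0 0 0;-1 0 0 0.015 0 0 0"

```text
clock: 18.15
eef_pos: [0.6253, 0.0039, 0.15]
tool_rot: [0.147, 0.989, -0.0, -0.002]
ft_force: [-1.6, 0.3, -2.1]
grip_width: 0.0252
grasp_force: 60.4
```

send_rows --steps "-1 0 0 0.02 0 0 0;-1 0 0 0.02 0 0 0;-1 0 0 0 0 0 0;-1 0 0 0 0 0 0;-1 0 0 0 0 0 0"

```text
clock: 18.57
eef_pos: [0.626, 0.0039, 0.1911]
tool_rot: [0.147, 0.989, 0.0, -0.0]
ft_force: [0.2, 0.2, -2.7]
grip_width: 0.0253
grasp_force: 60.7
```

```bash
python3 chk.py
```

```text
top h 0.03 c [642.1 138.5] sz [51.3 39.4] ang 59.8
top h 0.03 c [ 636.5 -127.4] sz [50.9 39.6] ang 6.9
top h 0.031 c [ 566.8 -202.7] sz [39.8 50.9] ang 23.4
top h 0.026 c [498.6 128.4] sz [ 32.6 131.3] ang 89.7
top h 0.022 c [ 493.3 -126.6] sz [70.7 44.4] ang 5.2
```

send_rows --steps "-1 -0.0243 -0.0219 0 0 0 0;-1 -0.0243 -0.0219 0 0 0 0;-1 -0.0243 -0.0219 0 0 0 0;-1 -0.0243 -0.0219 0 0 0 0;-1 -0.0243 -0.0219 0 0 0 0"

```text
clock: 19.03
eef_pos: [0.5025, -0.1062, 0.1905]
tool_rot: [0.147, 0.989, 0.0, -0.001]
ft_force: [0.9, -0.3, -2.0]
grip_width: 0.0252
grasp_force: 60.6
```

send_rows --steps "-1 -0.0243 -0.0219 -0.01 0 0 0;-1 0 0 -0.025 0 0 0;-1 0 0 -0.012 0 0 0;-1 0 0 -0.005 0 0 0;-1 0 0 0 0 0 0"

```text
clock: 19.45
eef_pos: [0.4786, -0.1273, 0.138]
tool_rot: [0.147, 0.989, 0.0, -0.002]
ft_force: [-0.7, -0.3, -2.0]
grip_width: 0.0254
grasp_force: 60.5
```

send_rows --steps "-1 0 0 0 0 0 0;-1 0 0 0 0 0 0;-1 0 0 0 0 0 0;-1 0 0 0 0 0 0;-1 0 0 0 0 0 0"

```text
clock: 19.87
eef_pos: [0.4809, -0.1275, 0.1408]
tool_rot: [0.147, 0.989, -0.0, 0.001]
ft_force: [-0.1, 0.3, -2.6]
grip_width: 0.0253
grasp_force: 60.5
```

```bash
python3 hov.py .4805 -.1275 .022 h4.png; python3 chk.py
```

```text
[ 0.48088952 -0.12750439  0.14084772] [-0.05637699  0.30866342 -2.59589092]
[277. 308.]
[279. 337.]
top h 0.034 c [649.1   3.5] sz [41.8 90. ] ang 88.6
top h 0.03 c [642.  138.5] sz [50.8 40. ] ang 59.7
top h 0.031 c [ 636.3 -127.5] sz [50.3 40.1] ang 7.1
top h 0.031 c [ 567.8 -203.2] sz [38.3 46.4] ang 23.1
top h 0.026 c [498.1 117.5] sz [130.4  42.8] ang 6.3
top h 0.028 c [480.2   3.3] sz [95.  49.6] ang 0.9
```

View pics/h4.png

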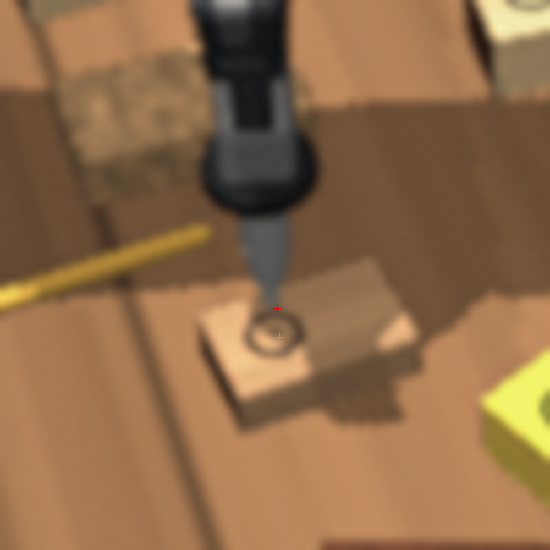

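send_rows --steps "-1 0 0 -0.005 0 0 0;-1 0 0 -0.005 0 0 0;-1 0 0 -0.003 0 0 0;-1 0 0 -0.002 0 0 0;-1 0 0 -0.0015 0 0 0"

```text
clock: 20.38
eef_pos: [0.4799, -0.1275, 0.1233]
tool_rot: [0.147, 0.989, 0.0, -0.001]
ft_force: [-0.5, 0.6, -0.1]
grip_width: 0.0252
grasp_force: 60.8
```

send_rows --steps "-1 0 0 -0.0015 0 0 0;-1 0 0 -0.001 0 0 0;-1 0 0 -0.001 0 0 0;-1 0 0 0 0 0 0;-1 0 0 0 0 0 0"

```text
clock: 20.8
eef_pos: [0.4801, -0.1276, 0.1204]
tool_rot: [0.147, 0.989, -0.0, -0.0]
ft_force: [-1.3, 0.6, 1.9]
grip_width: 0.0253
grasp_force: 60.9
```

send_rows --steps "-1 0 0 0 0 0 0;-1 0 0 0 0 0 0;-1 0 0 0 0 0 0;-1 0 0 0 0 0 0;-1 0 0 0 0 0 0"

```text
clock: 21.22
eef_pos: [0.4802, -0.1276, 0.1203]
tool_rot: [0.147, 0.989, -0.0, -0.0]
ft_force: [-1.5, 0.4, 2.2]
grip_width: 0.0253
grasp_force: 60.9
```

send_rows --steps "-1 0 0 0 0 0 0;-1 0 0 0 0 0 0;-1 0 0 0 0 0 0;-1 0 0 0.005 0 0 0;-1 0 0 0.015 0 0 0"

```text
clock: 21.63
eef_pos: [0.4795, -0.1274, 0.1387]
tool_rot: [0.147, 0.989, 0.0, -0.002]
ft_force: [-1.0, -0.0, -1.9]
grip_width: 0.0254
grasp_force: 60.6
```

send_rows --steps "-1 0 0 0.02 0 0 0;-1 0 0 0.02 0 0 0;-1 0 0 0 0 0 0;-1 0 0 0 0 0 0;-1 0 0 0 0 0 0"

```text
clock: 22.05
eef_pos: [0.4803, -0.1276, 0.1796]
tool_rot: [0.147, 0.989, 0.0, -0.0]
ft_force: [0.1, -0.1, -2.6]
grip_width: 0.0252
grasp_force: 60.7
```

```bash
python3 chk.py
```

```text
top h 0.035 c [649.3   3.5] sz [41.8 89.5] ang 88.6
top h 0.03 c [641.8 138.5] sz [51.  39.9] ang 59.6
top h 0.031 c [ 636.6 -127.3] sz [50.6 40.2] ang 6.9
top h 0.03 c [ 570.  -207.6] sz [37.  40.2] ang 24.9
top h 0.026 c [498.  117.5] sz [130.6  42.4] ang 6.3
top h 0.022 c [ 519. -120.] sz [18.  34.9] ang 4.1
top h 0.028 c [480.    3.8] sz [48.7 94.4] ang 88.8
```

send_rows --steps "-1 0.026 0 0 0 0 0;-1 0.026 0 0 0 0 0;-1 0.026 0 0 0 0 0;-1 0.026 0 0 0 0 0;-1 0.026 0 0 0 0 0"

```text
clock: 22.52
eef_pos: [0.6108, -0.1274, 0.1783]
tool_rot: [0.147, 0.989, 0.0, -0.001]
ft_force: [-0.1, -0.1, -1.6]
grip_width: 0.0253
grasp_force: 60.7
```

send_rows --steps "-1 0.026 0 -0.01 0 0 0;-1 0 0 -0.01 0 0 0;-1 0 0 -0.007 0 0 0;-1 0 0 -0.005 0 0 0;-1 0 0 0 0 0 0"

```text
clock: 22.93
eef_pos: [0.634, -0.1274, 0.1458]
tool_rot: [0.148, 0.989, 0.0, -0.003]
ft_force: [-1.1, -0.6, -2.6]
grip_width: 0.0255
grasp_force: 60.5
```

send_rows --steps "-1 0 0 0 0 0 0;-1 0 0 0 0 0 0;-1 0 0 0 0 0 0;-1 0 0 0 0 0 0;-1 0 0 0 0 0 0"

```text
clock: 23.35
eef_pos: [0.6365, -0.1277, 0.1492]
tool_rot: [0.147, 0.989, -0.0, 0.001]
ft_force: [0.0, 0.8, -2.0]
grip_width: 0.0253
grasp_force: 60.5
```

Run:
```python
from h import *
o=get_obs();print(o['eef_pos'])
c=snap('side');f=c['frame'];W=cloud(c)
b=(abs(W[:,:,0]-.637)<.04)&(abs(W[:,:,1]+.1275)<.05)&(abs(W[:,:,2]-.03)<.008)
g=cv2.cvtColor(f,cv2.COLOR_RGB2GRAY)
p=proj(c,[.6365,-.1275,.03])[0];print('pred',p)
x0,y0=(p.astype(int)-[12,10]);print(x0,y0)
for r in g[y0:y0+20,x0:x0+24]: print(' '.join('%3d'%v for v in r))
print('tip pred',proj(c,o['eef_pos']-[0,0,.1032]))
Q=W[b].astype(np.float32)*1000;print(cv2.minAreaRect(Q[:,:2]))
```

```text
[ 0.63651176 -0.12773769  0.14923774]
pred [347.28142468 290.04754586]
335 280
 64  74  81  82  83  83  82  82  80  80  82  86  85  85  87  93  99 100  92  84  84  84  85  86
 60  69  77  80  82  82  80  80  80  80  81  85  88  94 108 122 128 126 112  93  85  84  85  85
 57  63  72  78  79  79  80  81  85  87  88  88  94 110 128 140 142 140 131 113  94  84  83  85
 54  55  65  76  84  89  91  98 105 112 107  99 104 124 138 144 145 147 145 135 114  91  84  83
 59  63  79 105 130 135 126 127 132 134 127 113 115 134 145 148 151 152 153 151 135 106  86  83
 97 120 139 167 195 193 162 142 135 130 124 111 113 128 138 146 153 156 157 158 150 127 100  85
163 191 204 214 225 220 185 142 113 104 105 103 104 108 113 126 143 155 160 159 158 145 121  99
213 224 226 226 228 227 199 139  98 100 115 122 124 120 105  99 120 149 161 161 162 159 147 120
227 228 228 228 229 228 196 135 121 132 135 135 135 138 124  97 101 139 161 163 164 166 161 142
229 229 230 231 232 227 188 138 153 167 152 134 132 143 137 107  93 130 159 164 164 164 164 155
231 233 234 234 234 231 201 148 156 183 177 165 157 149 133 1
[... 492 characters left out ...]
60 126 114 109 102  97
 39  85 157 220 237 239 237 236 236 235 235 234 232 228 221 208 191 164 129 104  98  96  94  93
 29  48 103 171 223 237 237 235 234 232 229 222 214 199 175 156 138 121 104  96  93  93  94  95
 28  29  56 114 183 227 235 230 224 216 203 180 162 145 126 113 108 104 100  96  95  96  97  98
 32  29  31  69 137 196 217 207 182 165 149 129 115 108 104 103 103 104 102  99  98  99 100 101
tip pred [[347.57380272 284.61906853]]Traceback (most recent call last):
  File "<stdin>", line 10, in <module>
cv2.error: OpenCV(4.12.0) /io/opencv/modules/imgproc/src/convhull.cpp:143: error: (-215:Assertion failed) total >= 0 && (depth == CV_32F || depth == CV_32S) in function 'convexHull'
```

send_rows --steps "-1 0 0 -0.005 0 0 0;-1 0 0 -0.005 0 0 0;-1 0 0 -0.003 0 0 0;-1 0 0 -0.002 0 0 0;-1 0 0 -0.0015 0 0 0"

```text
clock: 23.82
eef_pos: [0.636, -0.1275, 0.1313]
tool_rot: [0.147, 0.989, 0.0, -0.001]
ft_force: [-1.6, -0.4, -0.0]
grip_width: 0.0254
grasp_force: 60.7
```

send_rows --steps "-1 0 0 -0.0015 0 0 0;-1 0 0 -0.001 0 0 0;-1 0 0 -0.001 0 0 0;-1 0 0 0 0 0 0;-1 0 0 0 0 0 0"

```text
clock: 24.23
eef_pos: [0.6361, -0.1276, 0.1285]
tool_rot: [0.147, 0.989, -0.0, -0.0]
ft_force: [-2.4, -0.7, 1.5]
grip_width: 0.0252
grasp_force: 60.9
```

send_rows --steps "-1 0 0 0 0 0 0;-1 0 0 0 0 0 0;-1 0 0 0 0 0 0;-1 0 0 0 0 0 0;-1 0 0 0 0 0 0"

```text
clock: 24.65
eef_pos: [0.6362, -0.1276, 0.1283]
tool_rot: [0.147, 0.989, 0.0, -0.0]
ft_force: [-2.4, 0.5, 1.6]
grip_width: 0.0254
grasp_force: 61.0
```

send_rows --steps "-1 0 0 0 0 0 0;-1 0 0 0 0 0 0;-1 0 0 0 0 0 0;-1 0 0 0.005 0 0 0;-1 0 0 0.015 0 0 0"

```text
clock: 25.07
eef_pos: [0.6354, -0.1274, 0.1458]
tool_rot: [0.147, 0.989, 0.0, -0.002]
ft_force: [-0.0, -0.3, -2.7]
grip_width: 0.0249
grasp_force: 60.6
```

send_rows --steps "-1 0 0 0.03 0 0 0;-1 0 0 0.03 0 0 0;-1 0 0 0 0 0 0;-1 0 0 0 0 0 0;-1 0 0 0 0 0 0"

```text
clock: 25.48
eef_pos: [0.6366, -0.1276, 0.2077]
tool_rot: [0.147, 0.989, 0.0, 0.0]
ft_force: [0.8, 0.3, -2.8]
grip_width: 0.0257
grasp_force: 60.7
```

send_rows --steps "-1 -0.0127 0.0343 0 0 0 0;-1 -0.0127 0.0343 0 0 0 0;-1 -0.0127 0.0343 0 0 0 0;-1 -0.0127 0.0343 0 0 0 0;-1 -0.0127 0.0343 0 0 0 0"

```text
clock: 25.9
eef_pos: [0.5711, 0.0451, 0.2059]
tool_rot: [0.148, 0.989, -0.0, -0.002]
ft_force: [1.1, -0.2, -1.5]
grip_width: 0.0254
grasp_force: 60.6
```

send_rows --steps "-1 -0.0127 0.0343 0 0 0 0;-1 -0.0127 0.0343 0 0 0 0;-1 -0.0127 0.0343 0 0 0 0;-1 -0.0127 0.0343 0 0 0 0;-1 -0.0127 0.0343 0 0 0 0"

```text
clock: 26.32
eef_pos: [0.5076, 0.2166, 0.2063]
tool_rot: [0.147, 0.989, -0.001, -0.001]
ft_force: [0.5, 0.0, -1.0]
grip_width: 0.0251
grasp_force: 60.6
```

send_rows --steps "-1 -0.0127 0.0343 0 0 0 0;-1 -0.0127 0.0343 0 0 0 0;-1 -0.0127 0.0343 0 0 0 0;-1 -0.0127 0.0343 0 0 0 0;-1 0 -0.0005 -0.01 0 0 0"

```text
clock: 26.73
eef_pos: [0.4561, 0.3587, 0.1978]
tool_rot: [0.143, 0.99, 0.002, -0.0]
ft_force: [0.2, -0.2, -1.8]
grip_width: 0.0255
grasp_force: 60.6
```

send_rows --steps "-1 0 0 -0.015 0 0 0;-1 0 0 -0.007 0 0 0;-1 0 0 -0.004 0 0 0;-1 0 0 0 0 0 0;-1 0 0 0 0 0 0"

```text
clock: 27.15
eef_pos: [0.4587, 0.3514, 0.1719]
tool_rot: [0.148, 0.989, -0.0, -0.0]
ft_force: [-0.3, 0.2, -1.6]
grip_width: 0.0251
grasp_force: 60.6
```

send_rows --steps "-1 0 0 0 0 0 0;-1 0 0 0 0 0 0;-1 0 0 0 0 0 0;-1 0 0 0 0 0 0;-1 0 0 0 0 0 0"

```text
clock: 27.57
eef_pos: [0.4588, 0.3521, 0.1727]
tool_rot: [0.147, 0.989, 0.0, 0.0]
ft_force: [1.0, -0.0, -2.6]
grip_width: 0.0256
grasp_force: 60.6
```

send_rows --steps "-1 0 0 -0.005 0 0 0;-1 0 0 -0.005 0 0 0;-1 0 0 -0.003 0 0 0;-1 0 0 -0.002 0 0 0;-1 0 0 -0.0015 0 0 0"

```text
clock: 27.98
eef_pos: [0.4582, 0.3518, 0.1553]
tool_rot: [0.147, 0.989, -0.0, -0.0]
ft_force: [-0.5, -0.9, 0.9]
grip_width: 0.0254
grasp_force: 60.9
```

send_rows --steps "-1 0 0 -0.0015 0 0 0;-1 0 0 -0.001 0 0 0;-1 0 0 -0.001 0 0 0;-1 0 0 0 0 0 0;-1 0 0 0 0 0 0"

```text
clock: 28.4
eef_pos: [0.4583, 0.3519, 0.1525]
tool_rot: [0.147, 0.989, -0.0, -0.0]
ft_force: [-2.2, -1.1, 1.9]
grip_width: 0.0253
grasp_force: 61.1
```

send_rows --steps "-1 0 0 0 0 0 0;-1 0 0 0 0 0 0;-1 0 0 0 0 0 0;-1 0 0 0 0 0 0;-1 0 0 0 0 0 0"

```text
clock: 28.82
eef_pos: [0.4586, 0.3521, 0.1524]
tool_rot: [0.147, 0.989, 0.0, 0.0]
ft_force: [-2.8, -1.8, 1.4]
grip_width: 0.0252
grasp_force: 61.1
```

send_rows --steps "-1 0 0 0 0 0 0;-1 0 0 0 0 0 0;-1 0 0 0 0 0 0;-1 0 0 0.005 0 0 0;-1 0 0 0.015 0 0 0"

```text
clock: 29.23
eef_pos: [0.4578, 0.3516, 0.1702]
tool_rot: [0.147, 0.989, -0.001, -0.001]
ft_force: [-0.6, -0.8, -2.4]
grip_width: 0.0253
grasp_force: 60.5
```

send_rows --steps "-1 0 0 0.02 0 0 0;-1 0 0 0.03 0 0 0;-1 0 0 0 0 0 0;-1 0 0 0 0 0 0;-1 0 0 0 0 0 0"

```text
clock: 29.65
eef_pos: [0.4587, 0.3522, 0.2217]
tool_rot: [0.147, 0.989, 0.0, 0.0]
ft_force: [0.1, 1.2, -3.7]
grip_width: 0.0254
grasp_force: 60.9
```

send_rows --steps "-1 0.0015 -0.0372 0 0 0 0;-1 0.0015 -0.0372 0 0 0 0;-1 0.0015 -0.0372 0 0 0 0;-1 0.0015 -0.0372 0 0 0 0;-1 0.0015 -0.0372 0 0 0 0"

```text
clock: 30.07
eef_pos: [0.4649, 0.1643, 0.2204]
tool_rot: [0.147, 0.989, -0.001, -0.001]
ft_force: [0.7, -0.4, -1.4]
grip_width: 0.0254
grasp_force: 60.8
```

send_rows --steps "-1 0.0015 -0.0372 0 0 0 0;-1 0.0015 -0.0372 0 0 0 0;-1 0.0015 -0.0372 0 0 0 0;-1 0.0015 -0.0372 0 0 0 0;-1 0.0015 -0.0372 0 0 0 0"

```text
clock: 30.48
eef_pos: [0.4724, -0.0216, 0.2207]
tool_rot: [0.147, 0.989, -0.0, -0.001]
ft_force: [0.8, 0.7, -2.1]
grip_width: 0.0254
grasp_force: 60.8
```

send_rows --steps "-1 0.0015 -0.0372 0 0 0 0;-1 0.0015 -0.0372 0 0 0 0;-1 0.0015 -0.0372 0 0 0 0;-1 0.0015 -0.0372 0 0 0 0;-1 0.0015 -0.0372 0 0 0 0"

```text
clock: 30.9
eef_pos: [0.48, -0.2075, 0.2205]
tool_rot: [0.147, 0.989, 0.0, -0.001]
ft_force: [0.7, 1.0, -2.7]
grip_width: 0.0252
grasp_force: 60.8
```

send_rows --steps "-1 0.0015 -0.0372 0 0 0 0;-1 0.0015 -0.0372 0 0 0 0;-1 0.0015 -0.0366 0 0 0 0;-1 0 0 0 0 0 0;-1 0 0 0 0 0 0"

```text
clock: 31.32
eef_pos: [0.4844, -0.3185, 0.2196]
tool_rot: [0.149, 0.989, 0.001, -0.002]
ft_force: [0.8, 0.9, -2.3]
grip_width: 0.0252
grasp_force: 61.0
```

send_rows --steps "-1 0 0 -0.012 0 0 0;-1 0 0 -0.01 0 0 0;-1 0 0 0 0 0 0;-1 0 0 0 0 0 0;-1 0 0 0 0 0 0"

```text
clock: 31.73
eef_pos: [0.4856, -0.316, 0.2003]
tool_rot: [0.147, 0.989, 0.0, -0.0]
ft_force: [-0.1, -0.4, -1.8]
grip_width: 0.0251
grasp_force: 61.0
```

```bash
python3 hov.py .486 -.3165 .075 h5.png; python3 chk.py
```

```text
[ 0.48563055 -0.31600855  0.2002743 ] [-0.08273864 -0.38516748 -1.84837615]
[277. 291.]
[280. 336.]
top h 0.035 c [649.    3.5] sz [41.8 89.9] ang 88.6
top h 0.03 c [641.9 138.7] sz [50.2 39.9] ang 59.9
top h 0.03 c [ 636.7 -127.4] sz [51.  39.9] ang 6.0
top h 0.031 c [ 567.  -202.3] sz [39.1 49.1] ang 23.2
top h 0.026 c [498.1 117.4] sz [130.7  42.2] ang 6.1
top h 0.022 c [ 493.2 -126.4] sz [70.6 44.2] ang 4.9
top h 0.028 c [480.4   3.3] sz [95.2 49.7] ang 1.1
```

View pics/h5.png

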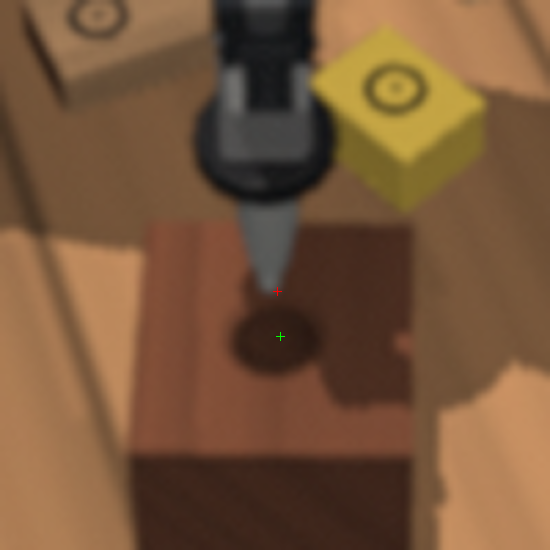

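send_rows --steps "-1 0.001 -0.0015 -0.01 0 0 0;-1 0 0 -0.02 0 0 0;-1 0 0 -0.02 0 0 0;-1 0 0 -0.015 0 0 0;-1 0 0 -0.008 0 0 0"

```text
clock: 32.25
eef_pos: [0.4854, -0.3177, 0.1247]
tool_rot: [0.147, 0.989, 0.001, -0.002]
ft_force: [-0.2, 0.6, -2.8]
grip_width: 0.0255
grasp_force: 61.0
```

send_rows --steps "-1 0 0 -0.004 0 0 0;-1 0 0 -0.003 0 0 0;-1 0 0 -0.003 0 0 0;-1 0 0 -0.002 0 0 0;-1 0 0 -0.001 0 0 0"

```text
clock: 32.67
eef_pos: [0.487, -0.3187, 0.1148]
tool_rot: [0.147, 0.989, -0.0, 0.001]
ft_force: [-0.3, -0.1, -1.7]
grip_width: 0.0251
grasp_force: 61.0
```

send_rows --steps "-1 0 0 0 0 0 0;-1 0 0 0 0 0 0;-1 0 0 0 0 0 0;-1 0 0 0 0 0 0;-1 0 0 0 0 0 0"

```text
clock: 33.08
eef_pos: [0.4866, -0.3185, 0.1145]
tool_rot: [0.147, 0.989, -0.0, 0.0]
ft_force: [-0.2, -0.5, -2.4]
grip_width: 0.0252
grasp_force: 61.0
```

send_rows --steps "-1 0 0 -0.001 0 0 0;-1 0 0 -0.001 0 0 0;-1 0 0 0 0 0 0;-1 0 0 0 0 0 0;-1 0 0 0 0 0 0"

```text
clock: 33.5
eef_pos: [0.4867, -0.3185, 0.1142]
tool_rot: [0.147, 0.989, -0.0, 0.001]
ft_force: [-3.9, 2.1, 7.6]
grip_width: 0.0254
grasp_force: 62.3
```

Home (10 N of contact on the holder). Release and lift away.

send_rows --steps "1 0 0 0 0 0 0;1 0 0 0 0 0 0;1 0 0 0 0 0 0;1 0 0 0 0 0 0;1 0 0 0 0 0 0"

```text
clock: 33.92
eef_pos: [0.4865, -0.3184, 0.1121]
tool_rot: [0.147, 0.989, 0.0, -0.0]
ft_force: [-0.3, 0.0, -1.4]
grip_width: 0.0836
grasp_force: 0.0
```

send_rows --steps "1 0 0 0 0 0 0;1 0 0 0.01 0 0 0;1 0 0 0.03 0 0 0;1 0 0 0.035 0 0 0;1 0 0 0.04 0 0 0"

```text
clock: 34.33
eef_pos: [0.4855, -0.3177, 0.2276]
tool_rot: [0.147, 0.989, 0.001, -0.002]
ft_force: [1.1, 0.2, 0.8]
grip_width: 0.0855
grasp_force: 0.0
```

send_rows --steps "1 -0.0015 0.0374 0.005 0 0 0;1 -0.0015 0.0374 0 0 0 0;1 -0.0015 0.0374 0 0 0 0;1 -0.0015 0.0374 0 0 0 0;1 -0.0015 0.0374 0 0 0 0"

```text
clock: 34.75
eef_pos: [0.4788, -0.13, 0.2333]
tool_rot: [0.148, 0.989, -0.0, 0.001]
ft_force: [0.3, 0.6, 0.3]
grip_width: 0.0856
grasp_force: 0.0
```

send_rows --steps "-1 -0.0015 0.0374 0 0 0 0;-1 -0.0015 0.0374 0 0 0 0;-1 -0.0015 0.0374 0 0 0 0;-1 -0.0015 0.0374 0 0 0 0;-1 -0.0015 0.0374 0 0 0 0"

```text
clock: 35.17
eef_pos: [0.4713, 0.0573, 0.2334]
tool_rot: [0.147, 0.989, 0.0, 0.001]
ft_force: [0.2, -0.5, -0.7]
grip_width: 0.0257
grasp_force: 0.0
```

send_rows --steps "-1 -0.0015 0.0374 0 0 0 0;-1 -0.0015 0.0374 0 0 0 0;-1 -0.0015 0.0374 0 0 0 0;-1 -0.0015 0.0374 0 0 0 0;-1 -0.0015 0.0374 0 0 0 0"

```text
clock: 35.58
eef_pos: [0.4637, 0.2445, 0.2333]
tool_rot: [0.147, 0.989, 0.0, 0.001]
ft_force: [1.1, -0.0, 0.6]
grip_width: 0.0001
grasp_force: 0.0
```

Run:
```python
from h import *
c=snap('side','s9.png')
for n,c in(('top',snap('top')),('side',c)):
    W=cloud(c)
    b=(abs(W[:,:,0]-.487)<.09)&(abs(W[:,:,1]+.31)<.09)
    for lo,hi in((.155,.19),(.072,.079)):
        Q=W[b&(W[:,:,2]>lo)&(W[:,:,2]<hi)].astype(np.float32)
        r=cv2.minAreaRect(Q[:,:2]*1000);print(n,lo,len(Q),Q[:,2].mean(),np.round(r[0],1),np.round(r[1],1),round(r[2],1))
```

```text
top 0.155 168 0.16689499 [ 487.2 -316.8] [27.5 26.5] 74.3
top 0.072 686 0.07447174 [ 486.6 -316.3] [85.6 86.2] 69.0
side 0.155 321 0.16751565 [ 484.8 -318.3] [27.6 25.2] 71.4
side 0.072 1588 0.07525856 [ 483.7 -315.8] [88.1 84.5] 69.0
```

View pics/s9.png

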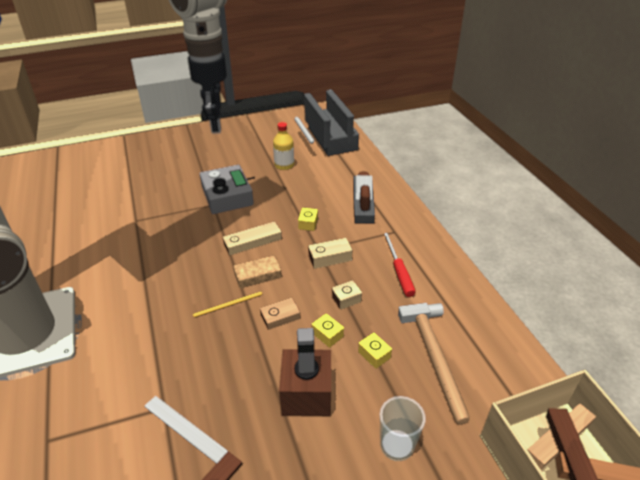

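send_rows --steps "-1 -0.003 0.037 0 0 0 0;-1 0 0 -0.035 0 0 0;-1 0 0 -0.04 0 0 0;-1 0 0 -0.04 0 0 0;-1 0 0 -0.025 0 0 0"

```text
clock: 36.1
eef_pos: [0.4593, 0.2781, 0.0893]
tool_rot: [0.147, 0.989, -0.001, -0.001]
ft_force: [0.6, -0.2, -0.1]
grip_width: -0.0
grasp_force: 0.0
```

send_rows --steps "-1 0 0 0 0 0 0;-1 0 0 0 0 0 0;-1 0 0 0 0 0 0;-1 0 0 0 0 0 0;-1 0 0 0 0 0 0"

```text
clock: 36.52
eef_pos: [0.4628, 0.2804, 0.0949]
tool_rot: [0.148, 0.989, 0.002, 0.002]
ft_force: [-0.2, 1.1, -0.0]
grip_width: 0.0001
grasp_force: 0.0
```

send_rows --steps "-1 -0.001 0.001 -0.006 0 0 0;-1 0 0 -0.006 0 0 0;-1 0 0 -0.005 0 0 0;-1 0 0 -0.004 0 0 0;-1 0 0 -0.003 0 0 0"

```text
clock: 36.93
eef_pos: [0.4601, 0.2807, 0.0681]
tool_rot: [0.147, 0.989, 0.0, 0.0]
ft_force: [-0.9, -0.5, 5.4]
grip_width: -0.0
grasp_force: 2.6
```

send_rows --steps "-1 0 0 -0.002 0 0 0;-1 0 0 -0.002 0 0 0;-1 0 0 -0.001 0 0 0;-1 0 0 -0.001 0 0 0;-1 0 0 0 0 0 0"

```text
clock: 37.35
eef_pos: [0.4602, 0.2807, 0.064]
tool_rot: [0.147, 0.989, 0.0, 0.0]
ft_force: [-3.3, -1.2, 12.7]
grip_width: 0.0001
grasp_force: 6.4
```

send_rows --steps "-1 0 0 0 0 0 0;-1 0 0 0 0 0 0;-1 0 0 0 0 0 0;-1 0 0 0 0 0 0;-1 0 0 0 0 0 0"

```text
clock: 37.77
eef_pos: [0.4602, 0.2808, 0.064]
tool_rot: [0.147, 0.989, 0.0, 0.0]
ft_force: [-3.3, -1.6, 12.6]
grip_width: 0.0001
grasp_force: 6.4
```

At the stop. Lift clear, check, and hand in.

send_rows --steps "-1 0 0 0.01 0 0 0;-1 0 0 0.02 0 0 0;-1 0 0 0.03 0 0 0;-1 0 0 0.03 0 0 0;-1 0 0 0.03 0 0 0"

```text
clock: 38.18
eef_pos: [0.4593, 0.2801, 0.1828]
tool_rot: [0.147, 0.989, -0.001, -0.001]
ft_force: [0.3, 0.9, 0.2]
grip_width: -0.0001
grasp_force: 0.0
```

send_rows --steps "-1 0 0 0 0 0 0;-1 0 0 0 0 0 0;-1 0 0 0 0 0 0;-1 0 0 0 0 0 0;-1 0 0 0 0 0 0"

```text
clock: 38.6
eef_pos: [0.459, 0.2799, 0.1805]
tool_rot: [0.147, 0.989, -0.001, -0.001]
ft_force: [0.3, -0.6, -0.6]
grip_width: 0.0002
grasp_force: 0.0
```

```bash
python3 chk.py
python3 - <<'E'
from h import *
c=snap('side');W=cloud(c)
Q=W[(abs(W[:,:,0]-.458)<.025)&(abs(W[:,:,1]-.2835)<.025)&(W[:,:,2]>.06)&(W[:,:,2]<.09)];print('plunger top',np.percentile(Q[:,2],[50,80]))
print(job_done())
E
```

```text
top h 0.034 c [649.2   3.5] sz [41.8 89.9] ang 88.6
top h 0.03 c [642.2 138.5] sz [51.4 39.9] ang 61.8
top h 0.03 c [ 636.9 -127.6] sz [50.6 40. ] ang 6.1
top h 0.03 c [ 566.4 -202.6] sz [39.2 50.3] ang 24.8
top h 0.026 c [498.1 117.5] sz [130.3  42.5] ang 6.2
top h 0.022 c [ 493.2 -126.9] sz [70.6 44.2] ang 4.6
top h 0.028 c [480.2   3.3] sz [95.1 49.9] ang 0.9
plunger top [0.0770822  0.07834932]
the job is handed in; nothing more can be done
None
```

I handed the job in at about 39 s of the 192 s allowed: the batch was opened, the probe touched the pad, blanks a, c, d, e (blank_b was absent) and the pad again, then went back fully home and the batch was closed; no blank moved, and no verdict was shown.

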